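# Wedge the vial rack tight in its holding plate

### The arm

A 7-joint arm with a two-finger parallel gripper is mounted at the origin on a cart in front of the work surface, level with it; the furniture and walls round the work are solid. World frame = base frame: x ahead of the robot, y to its left, z up, the work surface at z = 0. Lengths are in m, angles in rad, forces in N, time in s.
With the tool pointing down it reaches from about 0.425 to 0.95 m from the base axis. Payload 4.7 kg.
Tool frame: the origin (TCP) lies between the finger pads; the fingertips stand 22 mm ahead of it and the grasp point (between the pads) lies 3 mm ahead of it (tips_ahead is the distance from the TCP to the fingertips, in m); z points along the fingers, y is the direction in which the jaws open and shut (so a half turn about z gives the same grasp; the last joint's range is limited). The gripper opens to 87 mm and grips with 3 to 60 N. Pads are 19 mm wide; open, the fingers measure 117 mm over their backs; the gripper's body (75 mm by 190 mm) begins 51 mm behind the grasp point.
Start: joints at [-1.21, 0.469, -0.049, 1.532, 0.024, 1.141, -0.082], TCP at [0.256, 0.624, 0.245] pointing down, gripper open.
Joint ranges: [-2.59, 2.59], [-0.33, 1.99], [-1.39, 1.29], [0.1, 2.45], [-1.04, 4.18], [0.21, 1.99], [-2.66, 2.66]. Speed limits (rad/s): [2.57, 2.57, 3.14, 3.14, 3.14, 3.14, 3.14].

### API

Orientations are given as a unit quaternion [x, y, z, w].
In Python, from bench import observe, get_image, job_done, tips_ahead gives the robot as it stands.
- The arm moves only by the tool jog_arm, never from a script. Its argument "deltas" is a list of rows, each a list of 5 numbers: the shift along the tool's x, y, z in mm, then the turn about the tool's z in rad, then the closure, from 0 (fully open) to 1 (shut). In form: [[dx, dy, dz, yaw, grip], ...]. A call has 1 to 12 rows; each row is the pose to reach, as a shift and turn from the pose commanded when the call began, along the tool's axes at that moment; what a row does not reach only later rows make up. A row lasts 1/10 s, in which the tool goes at most 50 mm and 8.59 degrees, less where a joint would pass 70% of its speed; a pose out of reach is approached as far as the arm can. A call with a gripper value outside its range is refused whole. The fingers move at their own pace and stop on an object; "grip_force" is the grip in N (left out, the last holds). Time passes only in rows, so rows that repeat a pose let the fingers close. It gives the time, the measured TCP pose, the force and the opening at its end, in the units of the state.
- observe(): the state, without advancing time (a new reading comes with each control period).
- get_image(name): name is "scene" or "top" or "wrist"; returns a dict with "img" (420x560x3 uint8, blue, green, red), "fx", "fy", "cx", "cy" (pixels), "D" ([k1, k2, p1, p2, k3] as OpenCV has them; the pictures are not rectified), "position" and "orientation" of the camera in the world. Camera axes: x right, y down, z forward; pixel columns grow to the right and rows downward; lengths in m; the calibration is good to about 2 mm. A picture is of the moment at which its call begins. There is no depth.
- job_done(): hands the job in, once; it reports no verdict.
The state is a dict: "time_s": time; "joint_positions": joint angles; "joint_velocities": joint speeds; "joint_efforts": joint torques, N m; "eef_pos": TCP position; "eef_rot": TCP orientation; "contact_force": force on the tool from outside, world axes, zero at the start; "moment": the same for the moment, N m; "grip_width": finger opening in m.
Only numpy, scipy, OpenCV 4.12 (cv2) and the standard library are available. Lean on these libraries where they do the work, as an engineer would, in place of code of your own. Each camera call takes 0.05 s, during which the arm holds its last target.

### The job

The vial rack stands loose between the rails of the holding plate. Take the longer of the two grey wedges, stand it on the plate with its thin end in the gap between the rack and the slanted rail and drive it in until the rack is locked tight against the straight rail. Keep the rack and its vials upright and leave the short wedge, the memory stick and the pen where they lie.

Things in the scene. Friction and masses are not known exactly. Their poses are not given: they have to be found in the camera images.
- holding_plate: Grey plate 340 x 160 x 10 mm, fixed, with three aluminium rails standing 30 mm above it. Origin at table height; plate spans x -212 to +128, y -80 to +80 mm. x points away from the robot along the gap (the driving direction), y left, z up. Straight rail on the right: inner face y = -55, x -105 to +115 mm. End stop: inner face x = +110 mm. The apron, x < -107 mm, is empty.
- gap_mouth (a point): Point on the plate's top (10 mm above the table) at the near end of the slanted rail's inner face: plate x = -105, y = +45 mm. From here this face runs 95 mm away from the robot, slanting 9 degrees to the right, to plate (-10, +30) mm, so the gap between it and the rack narrows.
- vial_rack: Blue rack 210 x 78 x 52 mm, about 0.28 kg, on the plate, with three loose vials (tops 90 mm above the table). Origin at the centre of its underside; its y (210 mm) runs along plate x. Its centre starts at plate y -14 to -11 mm, 2 to 5 mm clear of the straight rail; tight against it the centre is at y = -16 and the gap at the mouth is 22 mm wide. It slides easily.
- long_wedge: Long slippery grey plastic wedge 130 x 24 x 42 mm high, about 0.12 kg, standing as it is used. Origin at the middle of its underside, z up, x toward the thin nose. Straight side at y = -12 mm goes along the rack; the +y side tapers 9 degrees and goes along the slanted rail. Home, it is 88 mm deep in the gap, the rest sticks out. Driving it home takes 10 to 20 N; friction then holds it.
- wedge_nose (a point): Tip of the long wedge's round, 8 mm thick nose, at its underside: wedge x = +65, y = -8 mm. Fully home it is at plate x of about -17 mm.
- wedge_head (a point): Centre of the long wedge's head, 21 mm above its underside: wedge x = -50, y = 0. The head, wedge x -65 to -35 mm, is a parallel block 24 mm thick (y -12 to +12), good to grip from above; its flat end face at x = -65 mm is where to push.
- short_wedge: Short grey plastic wedge, 90 mm long, 36 mm high, head 14.5 mm thick, nose 5 mm: too thin for this gap. To be left where it lies. The two wedges lie side by side left of the plate, either one nearer the robot. Same axes as the long wedge.
- vial_a: Glass vial, 23 mm in diameter, 76 mm high, standing in the rack; origin at the centre of its underside.
- vial_b: Glass vial like the first.
- vial_c: Glass vial like the first.
- usb_stick: Black memory stick 18 x 50 x 8 mm lying on the table right of the plate; to be left alone.
- marker: Pen, 17 x 135 x 16 mm, lying right of the plate; to be left alone.

How it is judged:
By the outcome, as a careful person would: the job done as asked, in the order asked, and still so for the second after the job is handed in, with the robot touching nothing.
It also fails if it takes over 48 s, if anything falls off the work surface, if the arm or the gripper's body presses on something with over 40 N, if the wrist force passes 120 N, or if a joint passes its speed limit or range.

## Working session

There is one attempt and no reset: what is moved stays moved. The work goes in short steps, Python scripts to look and compute and a tool call to move; the robot and the scene stay as the last step left them, time stands still between calls to the robot, and variables do not carry over. Pictures are saved under pics/ and viewed, and the job is handed in when it is done.

Besides the shell and the picture viewer there is one more tool, called after "Emit:" as name(argument=value, ...), one argument or row to a line, values as JSON. jog_arm: Moves the arm, as the interface text tells. Its arguments: {"type":"object","properties":{"deltas":{"type":"array"},"grip_force":{"type":"number"}},"required":["deltas"]}

```bash
mkdir -p pics; cat > h.py <<'E'
import numpy as np, cv2
from scipy.spatial.transform import Rotation as R
from bench import observe, get_image, job_done, tips_ahead
def K(d): return np.array([[d['fx'],0,d['cx']],[0,d['fy'],d['cy']],[0,0,1.]])
def ray(d,px):
    u=cv2.undistortPoints(np.array(px,float).reshape(-1,1,2),K(d),np.array(d['D'],float)).reshape(-1,2)
    r=np.c_[u,np.ones(len(u))]
    return np.array(d['position']),R.from_quat(d['orientation']).apply(r)
def onz(d,px,z):
    o,r=ray(d,px); return o+r*((z-o[2])/r[:,2])[:,None]
def proj(d,P):
    Rm=R.from_quat(d['orientation']).inv(); p=Rm.apply(np.atleast_2d(P)-np.array(d['position']))
    return cv2.projectPoints(p,np.zeros(3),np.zeros(3),K(d),np.array(d['D'],float))[0].reshape(-1,2)
E
python3 - <<'E'
from h import *
import pickle
print(observe(),tips_ahead() if callable(tips_ahead) else tips_ahead)
for n in ['scene','top','wrist']:
    d=get_image(n); cv2.imwrite(f'pics/{n}0.png',d['img']); pickle.dump(d,open(f'{n}0.pkl','wb'))
    print(n,{k:v for k,v in d.items() if k!='img'})
E
```

```text
{'time_s': 0.0, 'joint_positions': array([-1.20991512,  0.46946611, -0.0486242 ,  1.53370741,  0.0241161 ,
        1.14098786, -0.08230441]), 'joint_velocities': array([-0.00094251, -0.0016459 ,  0.00083445,  0.00245216,  0.00013316,
        0.00097405,  0.00125194]), 'joint_efforts': array([ 1.86473881e-04, -5.07962751e+01, -8.09546909e-02, -2.36165965e+01,
       -6.14799745e-02,  3.79295438e-02,  1.48797280e-04]), 'eef_pos': array([0.25625383, 0.62385843, 0.24347715]), 'eef_rot': array([ 1.93629513e-01,  9.81074222e-01, -9.78894927e-04, -1.55367983e-04]), 'contact_force': array([-0.26620947,  0.94143378, -0.70078493]), 'moment': array([ 0.0081521 ,  0.00350564, -0.02423451]), 'grip_width': 0.08685866237521277} 0.022
scene {'fx': 424.8872165142957, 'fy': 424.8872165142957, 'cx': 291.0402475682115, 'cy': 206.49077041865692, 'D': array([0.02574865, 0.        , 0.        , 0.        , 0.        ]), 'position': array([0.43985416, 1.10479363, 0.79279901]), 'orientation': array([-0.08780262,  0.9040351 , -0.41701359,  0.03333038])}
top {'fx': 520.8946010293753, 'fy': 520.8946010293753, 'cx': 274.8937000809596, 'cy': 202.22563754084058, 'D': array([-0.08506682,  0.        ,  0.        ,  0.        ,  0.        ]), 'position': array([0.4716841 , 0.24230606, 1.1937612 ]), 'orientation': array([-0.70590615,  0.70654717, -0.03507982,  0.03545436])}
wrist {'fx': 325.6657869750445, 'fy': 325.6657869750445, 'cx': 277.6502568167519, 'cy': 204.570959912982, 'D': array([-0.05278369,  0.        ,  0.        ,  0.        ,  0.        ]), 'position': array([0.18717394, 0.65379842, 0.38422763]), 'orientation': array([0.82247818, 0.55160823, 0.07699597, 0.11545397])}
```

View pics/top0.png

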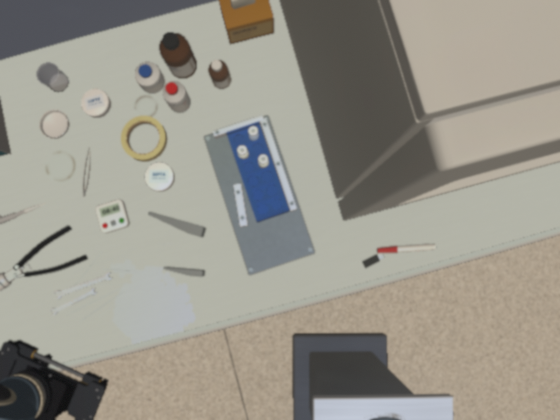

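View pics/scene0.png

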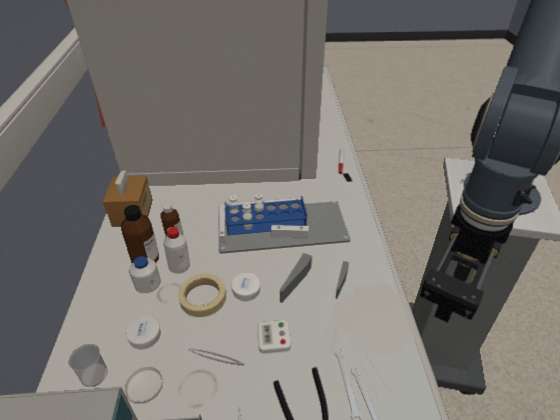

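View pics/wrist0.png

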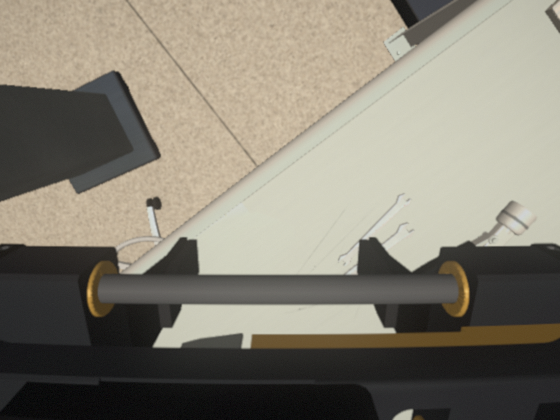

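```bash
python3 - <<'E'
import cv2
im=cv2.imread('pics/top0.png')
cv2.imwrite('pics/t_plate.png',cv2.resize(im[110:280,195:325],None,fx=3.5,fy=3.5,interpolation=cv2.INTER_CUBIC))
cv2.imwrite('pics/t_w.png',cv2.resize(im[200:290,140:230],None,fx=6,fy=6,interpolation=cv2.INTER_CUBIC))
im=cv2.imread('pics/scene0.png')
cv2.imwrite('pics/s_w.png',cv2.resize(im[180:310,210:360],None,fx=5,fy=4.6,interpolation=cv2.INTER_CUBIC))
E
```

```text
(no output)
```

View pics/t_plate.png

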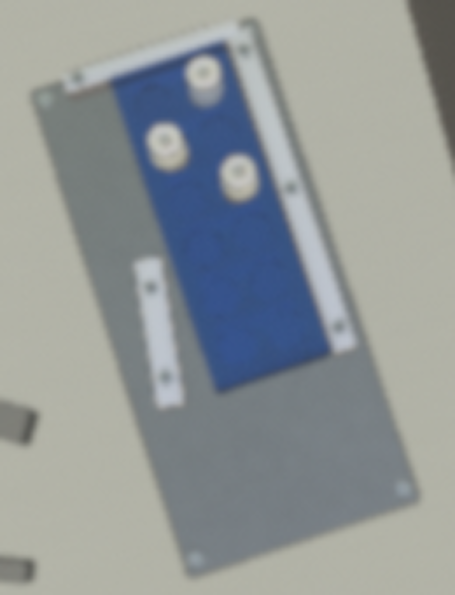

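View pics/t_w.png

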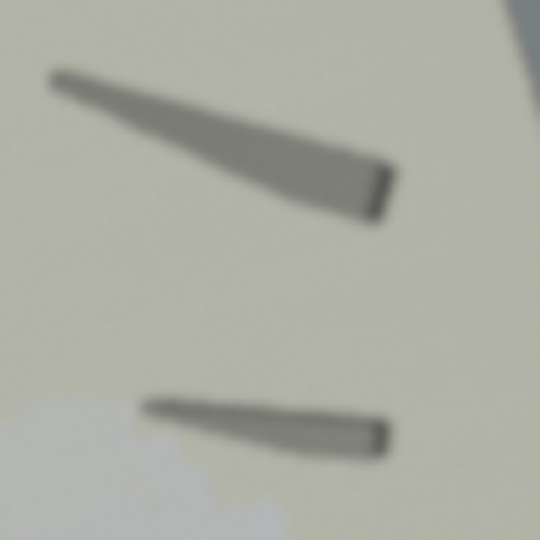

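View pics/s_w.png

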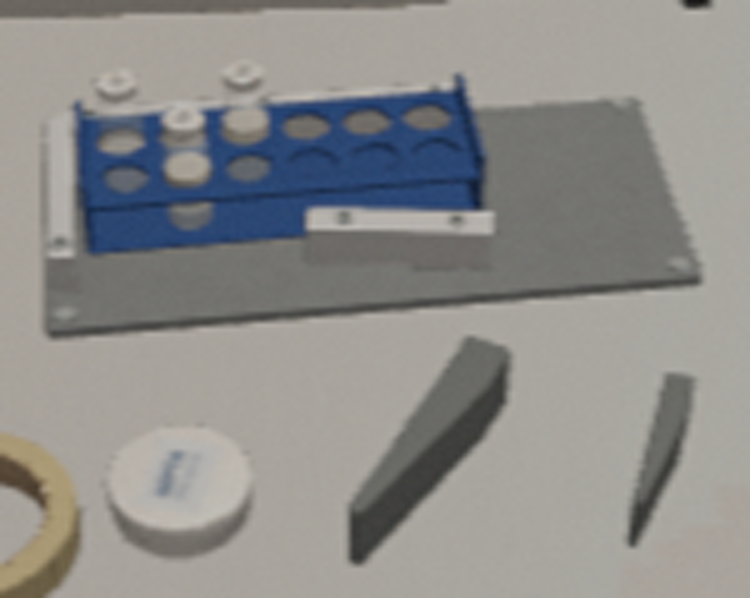

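```bash
cat > m.py <<'E'
from h import *
import pickle
d=pickle.load(open('top0.pkl','rb')); im=d['img'].astype(int)
# plate corners approx from crop, refine with line fits on gray-vs-table edges
hsv=cv2.cvtColor(d['img'],cv2.COLOR_BGR2HSV)
for p in [(275,250),(215,150),(180,222),(203,231),(190,271),(230,270),(270,260),(225,160)]: print(p,im[p[1],p[0]],hsv[p[1],p[0]])
E
python3 m.py
cat > m2.py <<'E'
from h import *
import pickle
d=pickle.load(open('top0.pkl','rb')); im=d['img']
g=im.astype(np.float32)
def edge(a,b,n=40,half=5,ch=2,trim=.12):
    # subpixel edge (max gradient centroid) along normals to a-b
    a=np.array(a,float);b=np.array(b,float);t=(b-a)/np.linalg.norm(b-a);nn=np.array([-t[1],t[0]])
    s=np.linspace(-half,half,8*half+1);pts=[]
    for k in np.linspace(trim,1-trim,n):
        c=a+k*(b-a);q=(c+s[:,None]*nn).astype(np.float32)
        v=cv2.remap(g[...,ch],q[:,0].reshape(1,-1),q[:,1].reshape(1,-1),cv2.INTER_LINEAR).ravel()
        gr=np.abs(np.gradient(cv2.GaussianBlur(v.reshape(1,-1),(9,1),0).ravel()));i=gr.argmax()
        pts.append(c+s[i]*nn)
    pts=np.array(pts,np.float32)
    vx,vy,x0,y0=cv2.fitLine(pts,cv2.DIST_HUBER,0,.01,.01).ravel()
    r=np.abs((pts-[x0,y0])@np.array([-vy,vx])).mean()
    return np.array([x0,y0]),np.array([vx,vy]),r
def inter(l,m):
    A=np.c_[l[1],-m[1]];k=np.linalg.solve(A,m[0]-l[0]);return l[0]+k[0]*l[1]
if __name__=='__main__':
    o=lambda x,y:(195+x/3.5,110+y/3.5)
    NL,FL,FR,NR=o(190,575),o(33,93),o(258,20),o(418,500)
    L=edge(NL,FL);N=edge(NL,NR);Rr=edge(NR,o(330,235),half=3)
    Fa=edge(FL,o(65,85),n=10,half=3)
    print('res',L[2],N[2],Rr[2])
    cn=inter(L,N);cr=inter(N,Rr);cf=np.array(FL)
    P=onz(d,[cn,cr,cf],.010);print(P,np.linalg.norm(P[0]-P[1]),np.linalg.norm(P[0]-P[2]))
    lw=np.array([[NL],[FL]]).reshape(2,2)
    w1=onz(d,[L[0]-50*L[1],L[0]+50*L[1]],.01);w1=w1[::1]
    v=w1[1]-w1[0]; v=v if v[0]>0 else -v;print('yaw L',np.degrees(np.arctan2(v[1],v[0])))
    w=onz(d,[N[0]-25*N[1],N[0]+25*N[1]],.01);v=w[1]-w[0];v=v if v[1]>0 else -v;print('yaw N',np.degrees(np.arctan2(v[1],v[0]))-90)
E
python3 m2.py
```

```text
(275, 250) [130 126 119] [101  22 130]
(215, 150) [124 126 119] [ 81  14 126]
(180, 222) [119 125 124] [ 35  12 125]
(203, 231) [86 90 90] [30 11 90]
(190, 271) [120 126 126] [ 30  12 126]
(230, 270) [167 179 178] [ 33  17 179]
(270, 260) [132 126 120] [105  23 132]
(225, 160) [123 124 117] [ 86  14 124]
res 0.09476893 0.095737115 0.08591013
[[0.42425387 0.30319014 0.01      ]
 [0.47529452 0.15155495 0.01      ]
 [0.74345104 0.40623776 0.01      ]] 0.15999493648399377 0.3354186117314782
yaw L 18.524229227582826
yaw N 18.6027781216209
```

```bash
cat > m3.py <<'E'
from m2 import *
th=np.radians(18.56);c,s=np.cos(th),np.sin(th);Rz=np.array([[c,-s],[s,c]])
O=np.array([.42425,.30319])-Rz@np.array([-.212,.080])
def P2W(p): return O+Rz@np.array(p)
def W2P(w): return (np.atleast_2d(w)[:,:2]-O)@Rz
if __name__=='__main__':
    print('O',O,'mouth',P2W([-.105,.045]))
    o=lambda x,y:(140+x/6,200+y/6)
    # wedge top face: straight edge, head parallel lower edge, head/endface boundary
    S=edge(o(70,75),o(370,158),half=2);H=edge(o(375,165),o(365,215),n=15,half=2,trim=.1)
    T=edge(o(75,92),o(280,190),half=2);B=edge(o(300,200),o(362,216),n=15,half=2)
    HE=edge(o(395,170),o(382,218),n=15,half=2)
    print('res',S[2],H[2],T[2],B[2])
    pts=[inter(S,H),inter(B,H),inter(S,B if 0 else H)]
    W=onz(d,[inter(S,H),inter(B,H),inter(T,B)],.042);print(W,np.linalg.norm(W[0]-W[1]))
    for n,l in (('S',S),('H',H),('T',T),('B',B)):
        w=onz(d,[l[0]-5*l[1],l[0]+5*l[1]],.042);v=w[1]-w[0];print(n,np.degrees(np.arctan2(v[1],v[0])))
    nose=onz(d,[o(50,78)],.042);print('nose',nose)
    print('len',np.linalg.norm((W[0]+W[1])/2-nose), 'inPlate',W2P(W)*1000)
    # rack top edges at z=.062
    q=lambda x,y:(195+x/3.5,110+y/3.5)
    for z in (.062,):
      L=edge(q(118,100),q(215,385),half=3);N=edge(q(222,388),q(325,355),half=3,n=20)
      R_=edge(q(235,70),q(328,345),half=3,ch=2)
      print(L[2],N[2],R_[2])
      for nm,l in (('L',L),('N',N),('R',R_)):
        print(nm,W2P(onz(d,[l[0]-20*l[1],l[0],l[0]+20*l[1]],z))*1000)
    # slanted rail inner edge top at z=.040
    A=edge(q(160,260),q(183,400),half=3);print('slant',W2P(onz(d,[A[0]-20*A[1],A[0]+18*A[1]],.040))*1000)
    A=edge(q(245,60),q(345,350),half=3)
    vis=cv2.resize(im,None,fx=1,fy=1)
E
python3 m3.py
```

```text
O [0.65068787 0.29482982] mouth [0.53682544 0.30406816]
res 0.056278855 0.18030377 0.04375376 0.09512994
[[0.53435649 0.40220204 0.042     ]
 [0.51080433 0.40817816 0.042     ]
 [0.51810531 0.43484633 0.042     ]] 0.02429852469328862
S -105.32379284349834
H -14.236353168160443
T -115.20297029689267
B -105.3112981684856
nose [[0.56312898 0.52502382 0.042     ]]
len 0.12650812798344943 inPlate [[-76.10476147 138.81588522]
 [-96.52981058 151.97778748]
 [-81.12013685 174.93508599]]
0.4269058 0.07292095 0.07990191
L [[ 38.58373965  24.3696175 ]
 [ -6.00471016  24.15096287]
 [-50.21187827  23.94734185]]
N [[-107.21675383   30.92083062]
 [-107.08598408  -12.59483559]
 [-106.96200645  -56.20413047]]
R [[ 30.79488221 -53.00613383]
 [-13.80999204 -53.07696997]
 [-58.0396052  -53.15347311]]
slant [[ -16.50069163   30.91482307]
 [-100.53913933   44.08482326]]
```

```bash
cat > go.py <<'E'
import sys
from m3 import *
def go(x,y,z,ang):
    o=observe();r=R.from_quat(o['eef_rot']);M=r.as_matrix();cur=np.degrees(np.arctan2(M[1,0],M[0,0]))
    dl=r.inv().apply(np.array([x,y,z])-o['eef_pos'])*1000
    dy=-np.radians((ang-cur+180)%360-180)
    print('t',o['time_s'],'pos',o['eef_pos'].round(4),'ang',cur.round(2),'tilt',M[:,2].round(4),'F',o['contact_force'].round(1),'grip',round(o['grip_width'],4),'j',o['joint_positions'].round(2))
    print('delta',dl.round(1),'yaw',dy.round(4),'plate',(W2P(o['eef_pos'])*1000).round(1))
if __name__=='__main__':
    a=list(map(float,sys.argv[1:]));go(*a)
E
python3 go.py .5266 .4197 .15 74.68
```

```text
t 0.15 pos [0.2563 0.624  0.2437] ang 157.67 tilt [-5.0e-04 -1.4e-03 -1.0e+00] F [ 0.4 -0.6  0.2] grip 0.0868 j [-1.21  0.47 -0.05  1.53  0.02  1.14 -0.08]
delta [-327.6  -86.1   93.9] yaw 1.4484 plate [[-269.1  437.6]]
```

Emit:
jog_arm(
  deltas=[
    [-30,-8,5,0.13,0],
    [-60,-16,10,0.26,0],
    [-90,-24,20,0.39,0],
    [-120,-32,30,0.52,0.2],
    [-150,-40,40,0.65,0.3],
    [-180,-48,50,0.78,0.4],
    [-210,-56,60,0.91,0.4],
    [-240,-64,70,1.04,0.4],
    [-270,-72,80,1.17,0.4],
    [-300,-79,90,1.3,0.4],
    [-327.6,-86.1,94,1.448,0.4],
    [-327.6,-86.1,94,1.448,0.4],
  ],
)

```text
time_s: 1.35
eef_pos: [0.5306, 0.4151, 0.1495]
eef_rot: [0.798, 0.603, -0.001, 0.002]
contact_force: [0.9, -0.8, -0.1]
grip_width: 0.0521
```

```bash
python3 go.py .5266 .4197 .028 74.68; python3 - <<'E'
from h import *
d=get_image('wrist');cv2.imwrite('pics/wr1.png',d['img'])
E
```

```text
t 1.35 pos [0.5306 0.4151 0.1495] ang 74.18 tilt [ 0.0018 -0.0043 -1.    ] F [ 0.9 -0.8 -0.1] grip 0.0521 j [-0.96  0.57  0.33  1.65 -0.21  0.97 -0.83]
delta [  3.7  -5.5 121.5] yaw -0.0087 plate [[-75.5 152.3]]
```

View pics/wr1.png

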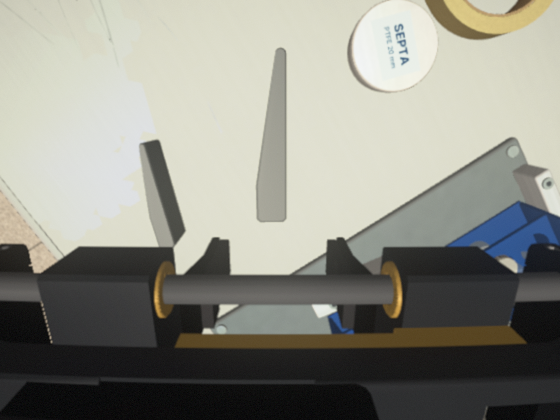

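Emit:
jog_arm(
  deltas=[
    [0,0,30,0,0.4],
    [0,0,55,0,0.4],
    [0,0,55,0,0.4],
    [0,0,55,0,0.4],
  ],
)

```text
time_s: 1.8
eef_pos: [0.5259, 0.4214, 0.0957]
eef_rot: [0.794, 0.608, -0.0, -0.0]
contact_force: [0.4, 1.1, 1.3]
grip_width: 0.0524
```

```bash
python3 go.py .5266 .4197 .028 74.68; python3 - <<'E'
from h import *
d=get_image('wrist');cv2.imwrite('pics/wr2.png',d['img'])
g=[.5266,.4197,.042]; print(proj(d,[g,[.5226,.4052,.042],[.53436,.40220,.042],[.51080,.40818,.042],[.563,.525,.042]]))
E
```

```text
t 1.8 pos [0.5259 0.4214 0.0957] ang 74.83 tilt [-8.e-04  4.e-04 -1.e+00] F [0.4 1.1 1.3] grip 0.0524 j [-0.95  0.63  0.31  1.68 -0.23  0.87 -0.81]
delta [-1.5  1.2 67.7] yaw 0.0026 plate [[-78.  159.7]]
[[279.12097787 238.42918864]
 [278.98102676 259.8936071 ]
 [297.56470879 259.64128506]
 [260.35619874 260.16817808]
 [293.13418648  50.35883105]]
```

View pics/wr2.png

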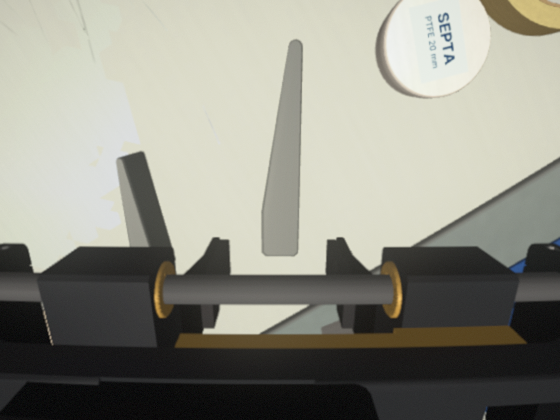

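Emit:
jog_arm(
  deltas=[
    [-0.3,1,30,0.002,0.4],
    [-0.3,1,55,0.002,0.4],
    [-0.3,1,67,0.002,0.4],
    [-0.3,1,67,0.002,0.4],
    [-0.3,1,67,0.002,0.4],
  ],
)

```text
time_s: 2.35
eef_pos: [0.5285, 0.4205, 0.03]
eef_rot: [0.795, 0.606, 0.001, -0.0]
contact_force: [0.6, 0.2, -0.1]
grip_width: 0.052
```

```bash
python3 go.py .5266 .4197 .028 74.68
```

```text
t 2.35 pos [0.5285 0.4205 0.03  ] ang 74.6 tilt [ 0.0018  0.0016 -1.    ] F [ 0.6  0.2 -0.1] grip 0.052 j [-0.92  0.71  0.28  1.71 -0.26  0.76 -0.79]
delta [-1.3 -1.6  2. ] yaw -0.0014 plate [[-75.9 158. ]]
```

Emit:
jog_arm(
  deltas=[
    [0,-0.5,0,0,0.55],
    [0,-0.5,0,0,0.65],
    [0,-0.5,0,0,0.8],
    [0,-0.5,0,0,1],
    [0,-0.5,0,0,1],
    [0,-0.5,0,0,1],
    [0,-0.5,0,0,1],
  ],
  grip_force=45,
)

```text
time_s: 3.05
eef_pos: [0.5272, 0.42, 0.0288]
eef_rot: [0.796, 0.606, 0.0, -0.0]
contact_force: [0.0, -0.6, 2.0]
grip_width: 0.0239
```

```bash
python3 go.py .5266 .4197 .1 74.68
```

```text
t 3.05 pos [0.5272 0.42   0.0288] ang 74.59 tilt [ 1.e-04  3.e-04 -1.e+00] F [ 0.  -0.6  2. ] grip 0.0239 j [-0.93  0.71  0.28  1.71 -0.26  0.76 -0.79]
delta [ -0.4  -0.5 -71.2] yaw -0.0016 plate [[-77.2 157.9]]
```

Emit:
jog_arm(
  deltas=[
    [0,0,-20,0,1],
    [0,0,-50,0,1],
    [0,0,-60,0,1],
    [0,0,-60,0,1],
  ],
)

```text
time_s: 3.45
eef_pos: [0.528, 0.4204, 0.0899]
eef_rot: [0.796, 0.606, 0.002, -0.0]
contact_force: [0.6, 0.3, -0.9]
grip_width: 0.0236
```

```bash
python3 -c "
from m3 import *;from go import go
p=P2W([-.245,.041]);print(p);go(p[0],p[1],.08,18.56)"
```

```text
[0.40537991 0.25571454]
t 3.45 pos [0.528  0.4204 0.0899] ang 74.59 tilt [ 0.0023  0.0021 -1.    ] F [ 0.6  0.3 -0.9] grip 0.0236 j [-0.94  0.63  0.31  1.68 -0.24  0.86 -0.81]
delta [-191.4  -74.5    9.3] yaw 0.9779 plate [[-76.3 158.1]]
```

Emit:
jog_arm(
  deltas=[
    [-24,-9,0,0.12,1],
    [-48,-18,0,0.24,1],
    [-72,-27,0,0.36,1],
    [-96,-36,0,0.49,1],
    [-120,-46,0,0.61,1],
    [-144,-56,0,0.73,1],
    [-168,-66,0,0.85,1],
    [-191,-74.5,0,0.977,1],
    [-191,-74.5,5,0.977,1],
    [-191,-74.5,9,0.977,1],
    [-191,-74.5,9,0.977,1],
  ],
)

```text
time_s: 4.55
eef_pos: [0.4045, 0.256, 0.0786]
eef_rot: [0.987, 0.163, -0.0, 0.0]
contact_force: [0.9, 1.1, -1.0]
grip_width: 0.0235
```

```bash
python3 -c "
from m3 import *;from go import go
p=P2W([-.245,.041]);go(p[0],p[1],.04,18.56)
import pickle
for n in ('top','wrist'):
  d=get_image(n);cv2.imwrite(f'pics/{n}3.png',d['img'] if n!='top' else cv2.resize(d['img'][110:300,180:340],None,fx=3.1,fy=3.1,interpolation=3));pickle.dump(d,open(n+'3.pkl','wb'))
"
```

```text
t 4.55 pos [0.4045 0.256  0.0786] ang 18.7 tilt [-7.e-04 -9.e-04 -1.e+00] F [ 0.9  1.1 -1. ] grip 0.0235 j [-1.12  0.43  0.58  2.17 -0.39  0.65 -1.51]
delta [ 0.7  0.5 38.6] yaw 0.0025 plate [[-245.7   41.5]]
```

View pics/top3.png

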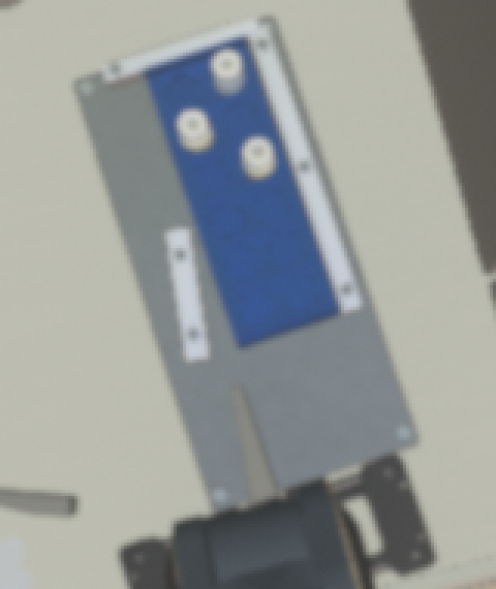

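View pics/wrist3.png

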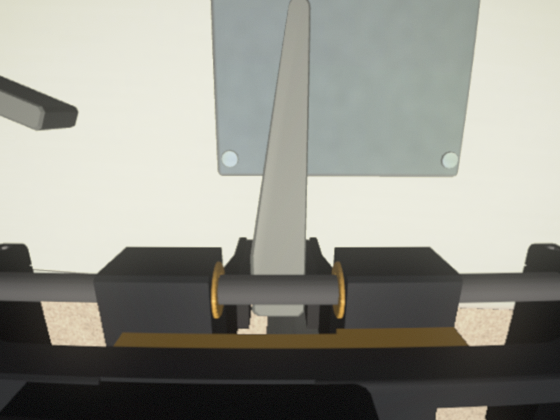

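```bash
python3 -c "
from m3 import *
import m2,pickle
d=pickle.load(open('top3.pkl','rb'));m2.g=d['img'].astype(np.float32)
q=lambda x,y:(180+x/3.1,110+y/3.1)
print(W2P(onz(d,[q(237,385)],.0925))*1000)
S=edge(q(246,395),q(276,485),half=2,n=30);print(S[2],W2P(onz(d,[S[0]-10*S[1],S[0]+10*S[1]],.0925))*1000)
"
```

```text
[[-133.60401684   31.18166718]]
0.016682237 [[-158.09250926   30.16313434]
 [-200.0968675    30.18060896]]
```

Emit:
jog_arm(
  deltas=[
    [0,0,20,0,1],
    [0,0,35,0,1],
    [0,0,37.5,0,1],
    [0,0,38.5,0,1],
    [0,0,39,0,1],
    [0,0,39,0,1],
  ],
)

```text
time_s: 5.25
eef_pos: [0.4051, 0.2559, 0.0411]
eef_rot: [0.987, 0.162, 0.001, -0.0]
contact_force: [-0.5, 0.1, -1.1]
grip_width: 0.0233
```

```bash
python3 -c "
from m3 import *;from go import go
p=P2W([-.180,.041]);go(p[0],p[1],.039,18.56)"
```

```text
t 5.25 pos [0.4051 0.2559 0.0411] ang 18.62 tilt [ 1.e-03  9.e-04 -1.e+00] F [-0.5  0.1 -1.1] grip 0.0233 j [-1.06  0.5   0.52  2.18 -0.46  0.56 -1.45]
delta [65.2  0.3  2.2] yaw 0.001 plate [[-245.2   41.2]]
```

Emit:
jog_arm(
  deltas=[
    [0,0,1,0,1],
    [10,0.3,1.5,0,1],
    [20,0.6,1.5,0,1],
    [30,0.8,1.5,0,1],
    [40,0.8,1.5,0,1],
    [50,0.8,1.5,0,1],
    [57,0.8,1.5,0,1],
    [64,0.8,1.5,0,1],
    [64,0.8,1.5,0,1],
    [64,0.8,1.5,0,1],
  ],
)

```text
time_s: 6.25
eef_pos: [0.4653, 0.2751, 0.0389]
eef_rot: [0.987, 0.162, -0.0, 0.0]
contact_force: [-0.2, -0.5, -0.9]
grip_width: 0.0233
```

```bash
python3 -c "
from m3 import *;from go import go
p=P2W([-.132,.035]);go(p[0],p[1],.039,18.56)
import pickle
for n in ('top','wrist'):
  d=get_image(n);cv2.imwrite(f'pics/{n}4.png',d['img'] if n!='top' else cv2.resize(d['img'][110:300,180:340],None,fx=3.1,fy=3.1,interpolation=3));pickle.dump(d,open(n+'4.pkl','wb'))
"
```

```text
t 6.25 pos [0.4653 0.2751 0.0389] ang 18.61 tilt [-4.e-04 -1.e-04 -1.e+00] F [-0.2 -0.5 -0.9] grip 0.0233 j [-1.    0.57  0.51  2.04 -0.46  0.64 -1.42]
delta [50.   5.3 -0.1] yaw 0.0008 plate [[-182.    40.3]]
```

View pics/top4.png

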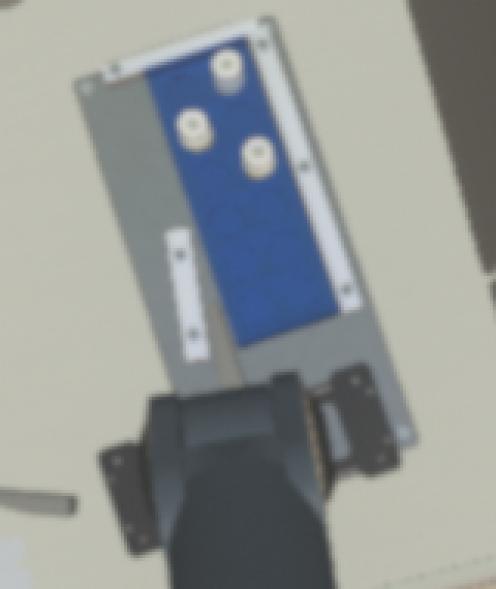

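View pics/wrist4.png

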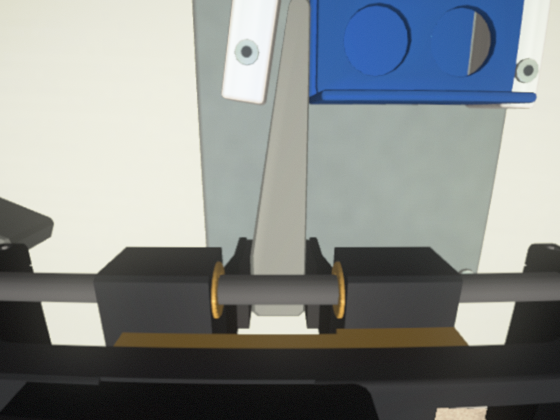

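Emit:
jog_arm(
  deltas=[
    [8,1,0,0,1],
    [16,2,0,0,1],
    [24,3.2,0,0,1],
    [30,4,0,0,1],
    [35,4.5,0,0,1],
    [35,4.5,0,0,1],
  ],
  grip_force=60,
)

```text
time_s: 6.95
eef_pos: [0.5009, 0.2828, 0.039]
eef_rot: [0.987, 0.162, 0.001, -0.0]
contact_force: [0.2, 1.9, -1.2]
grip_width: 0.0234
```

```bash
python3 -c "
from m3 import *;from go import go
p=P2W([-.132,.035]);go(p[0],p[1],.039,18.56);o=observe();print(Rz.T@o['contact_force'][:2])"
```

```text
t 6.95 pos [0.5009 0.2828 0.039 ] ang 18.64 tilt [ 9.e-04  6.e-04 -1.e+00] F [ 0.2  1.9 -1.2] grip 0.0234 j [-0.97  0.61  0.51  1.96 -0.47  0.68 -1.41]
delta [13.8  1.3  0. ] yaw 0.0014 plate [[-145.8   36.2]]
[0.75622573 1.7721497 ]
```

Now the last part, in small steps.

Emit:
jog_arm(
  deltas=[
    [4,0.4,0,0,1],
    [8,0.9,0,0,1],
    [11,1.2,0,0,1],
    [13,1.4,0,0,1],
    [14,1.4,0,0,1],
    [14,1.4,0,0,1],
  ],
)

```text
time_s: 7.55
eef_pos: [0.5125, 0.2864, 0.0389]
eef_rot: [0.987, 0.162, -0.001, -0.001]
contact_force: [-5.6, 4.5, 1.1]
grip_width: 0.0234
```

```bash
cat > st.py <<'E'
from m3 import *;from go import go
p=P2W([-.132,.035]);go(p[0],p[1],.039,18.56);o=observe();print('Fplate',Rz.T@o['contact_force'][:2])
E
python3 st.py
```

```text
t 7.55 pos [0.5125 0.2864 0.0389] ang 18.63 tilt [-0.0029  0.0012 -1.    ] F [-5.6  4.5  1.1] grip 0.0234 j [-0.95  0.63  0.51  1.93 -0.47  0.7  -1.41]
delta [ 1.7  1.  -0.1] yaw 0.0013 plate [[-133.7   36. ]]
Fplate [-3.85665309  5.99901996]
```

Emit:
jog_arm(
  deltas=[
    [1,0,0,0,1],
    [2,0,0,0,1],
    [3,0,0,0,1],
    [3,0,0,0,1],
  ],
)

```text
time_s: 7.95
eef_pos: [0.5144, 0.2872, 0.0389]
eef_rot: [0.987, 0.161, -0.002, -0.001]
contact_force: [-7.5, 3.2, 2.8]
grip_width: 0.0233
```

```bash
python3 st.py; python3 -c "
from h import *
d=get_image('wrist');cv2.imwrite('pics/wr5.png',d['img'])"
```

```text
t 7.95 pos [0.5144 0.2872 0.0389] ang 18.59 tilt [-0.005   0.0011 -1.    ] F [-7.5  3.2  2.8] grip 0.0233 j [-0.95  0.63  0.51  1.93 -0.47  0.7  -1.41]
delta [-0.4  1.1 -0.1] yaw 0.0004 plate [[-131.6   36.1]]
Fplate [-6.11646869  5.416882  ]
```

View pics/wr5.png

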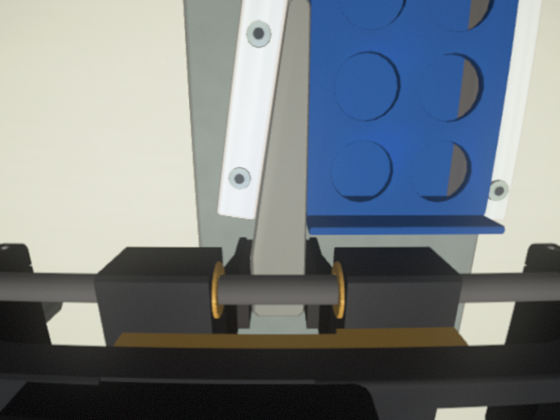

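Emit:
jog_arm(
  deltas=[
    [0,0,0,0,0.8],
    [0,0,0,0,0.4],
    [0,0,0,0,0.4],
    [0,0,0,0,0.4],
    [-10,0,0,0,0.4],
    [-30,0,0,0,0.4],
    [-50,0,0,0,0.4],
    [-50,0,0,0,0.4],
  ],
)

```text
time_s: 8.8
eef_pos: [0.4661, 0.2686, 0.0386]
eef_rot: [0.987, 0.161, -0.002, 0.0]
contact_force: [-0.4, 0.2, -0.0]
grip_width: 0.052
```

```bash
python3 st.py; python3 -c "
from h import *
d=get_image('wrist');cv2.imwrite('pics/wr6.png',d['img'])"
```

```text
t 8.8 pos [0.4661 0.2686 0.0386] ang 18.59 tilt [-0.0038 -0.0014 -1.    ] F [-0.4  0.2 -0. ] grip 0.052 j [-0.99  0.57  0.51  2.05 -0.46  0.64 -1.41]
delta [51.3 -1.1 -0.6] yaw 0.0004 plate [[-183.3   33.9]]
Fplate [-0.34635903  0.29595127]
```

View pics/wr6.png

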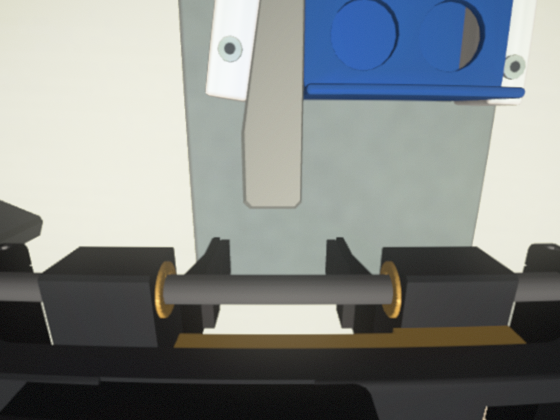

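Emit:
jog_arm(
  deltas=[
    [0,-1,1,0,1],
    [0,-1,2,0,1],
    [0,-1,3,0,1],
    [0,-1,3,0,1],
    [10,-1,3,0,1],
    [18,-1,3,0,1],
    [22,-1,3,0,1],
    [26,-1,3,0,1],
    [26,-1,3,0,1],
  ],
)

```text
time_s: 9.75
eef_pos: [0.4913, 0.2785, 0.035]
eef_rot: [0.987, 0.162, -0.003, 0.001]
contact_force: [-4.0, -1.5, 0.6]
grip_width: 0.0006
```

```bash
python3 st.py
```

```text
t 9.75 pos [0.4913 0.2785 0.035 ] ang 18.61 tilt [-0.0061 -0.0022 -1.    ] F [-4.  -1.5  0.6] grip 0.0006 j [-0.97  0.61  0.51  1.99 -0.47  0.67 -1.41]
delta [24.2  0.2 -4.1] yaw 0.0009 plate [[-156.3   35.2]]
Fplate [-4.32499589 -0.16994108]
```

Contact at 4 N. I push on in small steps.

Emit:
jog_arm(
  deltas=[
    [1,0,0,0,1],
    [2,0,0,0,1],
    [3,0,0,0,1],
    [4,0,0,0,1],
    [4,0,0,0,1],
  ],
)

```text
time_s: 10.25
eef_pos: [0.4913, 0.2785, 0.0344]
eef_rot: [0.987, 0.162, -0.007, 0.001]
contact_force: [-11.3, -3.9, 5.0]
grip_width: 0.0005
```

```bash
python3 st.py
```

```text
t 10.25 pos [0.4913 0.2785 0.0344] ang 18.63 tilt [-0.014  -0.0044 -0.9999] F [-11.3  -3.9   5. ] grip 0.0005 j [-0.96  0.61  0.51  1.98 -0.47  0.68 -1.41]
delta [24.2  0.3 -5. ] yaw 0.0013 plate [[-156.3   35.3]]
Fplate [-11.94822993  -0.11284757]
```

Emit:
jog_arm(
  deltas=[
    [1,0,0,0,1],
    [2,0,0,0,1],
    [3,0,0,0,1],
    [4,0,0,0,1],
    [4,0,0,0,1],
  ],
)

```text
time_s: 10.75
eef_pos: [0.4913, 0.2786, 0.0335]
eef_rot: [0.987, 0.162, -0.012, 0.002]
contact_force: [-18.0, -7.2, 7.9]
grip_width: 0.0003
```

```bash
python3 st.py
```

```text
t 10.75 pos [0.4913 0.2786 0.0335] ang 18.66 tilt [-0.0224 -0.0069 -0.9997] F [-18.   -7.2   7.9] grip 0.0003 j [-0.96  0.62  0.51  1.97 -0.47  0.69 -1.41]
delta [24.1  0.3 -6.1] yaw 0.0017 plate [[-156.2   35.3]]
Fplate [-19.37783781  -1.11018705]
```

Emit:
jog_arm(
  deltas=[
    [1,0,-1,0,1],
    [2,0,-2,0,1],
    [3,0,-3,0,1],
    [3.5,0,-3,0,1],
    [3.5,0,-3,0,1],
  ],
)

```text
time_s: 11.25
eef_pos: [0.492, 0.2786, 0.0346]
eef_rot: [0.987, 0.162, -0.015, 0.003]
contact_force: [-20.1, -7.1, 0.6]
grip_width: 0.0006
```

```bash
python3 st.py
```

```text
t 11.25 pos [0.492  0.2786 0.0346] ang 18.67 tilt [-0.0279 -0.0098 -0.9996] F [-20.1  -7.1   0.6] grip 0.0006 j [-0.96  0.62  0.51  1.97 -0.46  0.7  -1.41]
delta [23.5  0.2 -5.1] yaw 0.0019 plate [[-155.6   35.1]]
Fplate [-21.35902802  -0.35526033]
```

Emit:
jog_arm(
  deltas=[
    [1,0,0,0,1],
    [2,0,0,0,1],
    [3,0,0,0,1],
    [3.5,0,0,0,1],
    [3.5,0,0,0,1],
  ],
)

```text
time_s: 11.75
eef_pos: [0.4919, 0.2786, 0.0346]
eef_rot: [0.987, 0.162, -0.019, 0.003]
contact_force: [-27.2, -9.4, 10.3]
grip_width: 0.0006
```

```bash
python3 st.py
```

```text
t 11.75 pos [0.4919 0.2786 0.0346] ang 18.69 tilt [-0.0356 -0.0114 -0.9993] F [-27.2  -9.4  10.3] grip 0.0006 j [-0.96  0.62  0.51  1.96 -0.46  0.71 -1.41]
delta [23.5  0.2 -5.3] yaw 0.0022 plate [[-155.6   35.2]]
Fplate [-28.77900296  -0.2096214 ]
```

Jammed at 29 N with no further travel. I back off, rise and check.

Emit:
jog_arm(
  deltas=[
    [-6,0,0,0,1],
    [-15,0,0,0,1],
    [-30,0,-10,0,1],
    [-45,0,-40,0,1],
    [-45,0,-80,0,1],
    [-45,0,-120,0,1],
    [-45,0,-150,0,1],
    [-45,0,-150,0,1],
  ],
)

```text
time_s: 12.55
eef_pos: [0.4687, 0.2714, 0.1939]
eef_rot: [0.987, 0.162, 0.005, -0.003]
contact_force: [0.6, -0.1, 0.4]
grip_width: 0.0004
```

```bash
python3 st.py; python3 -c "
from h import *
import pickle
for n in ('wrist','top','scene'):
  d=get_image(n);pickle.dump(d,open(n+'7.pkl','wb'));i=d['img']
  if n=='top': i=cv2.resize(i[110:300,180:340],None,fx=3.1,fy=3.1,interpolation=3)
  if n=='scene': i=cv2.resize(i[180:310,210:370],None,fx=5,fy=4.6,interpolation=3)
  cv2.imwrite(f'pics/{n}7.png',i)"
```

```text
t 12.55 pos [0.4687 0.2714 0.1939] ang 18.59 tilt [ 0.0089  0.0072 -0.9999] F [ 0.6 -0.1  0.4] grip 0.0004 j [-1.14  0.35  0.67  1.94 -0.27  0.93 -1.58]
delta [ 46.3   1.4 155.4] yaw 0.0005 plate [[-180.    35.7]]
Fplate [ 0.49283572 -0.29907556]
```

View pics/top7.png

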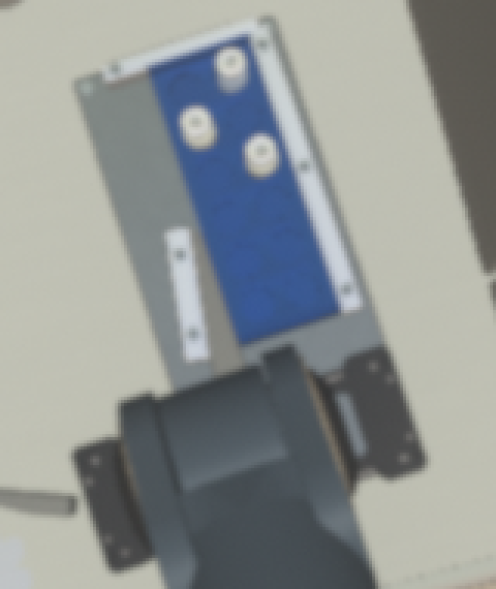

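View pics/wrist7.png

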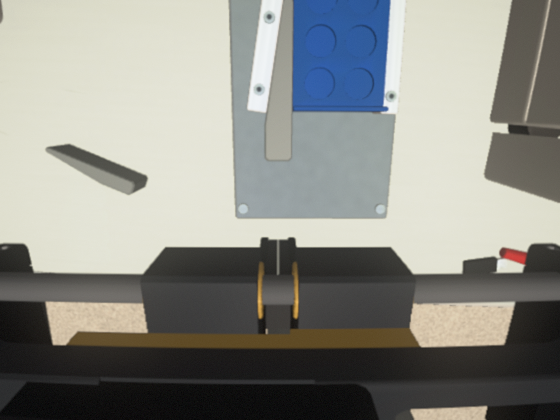

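View pics/scene7.png

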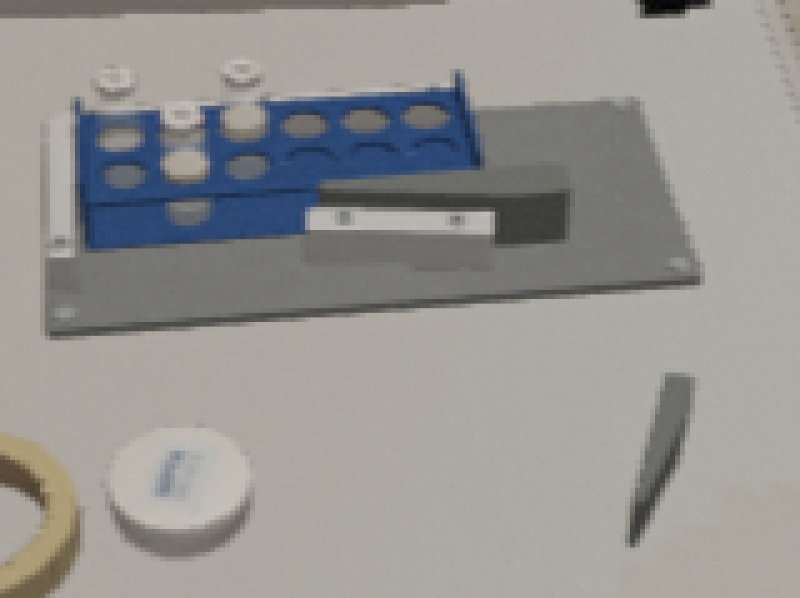

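```bash
python3 - <<'E'
from m3 import *
import m2,pickle
d=pickle.load(open('top7.pkl','rb'));m2.g=d['img'].astype(np.float32)
q=lambda x,y:(180+x/3.1,110+y/3.1)
N=edge(q(243,344),q(335,315),half=3,n=20);Rr=edge(q(252,50),q(337,310),half=3);L=edge(q(155,80),q(195,205),half=3)
for n,l,k in(('N',N,12),('R',Rr,25),('L',L,15)): print(n,l[2],(W2P(onz(d,[l[0]-k*l[1],l[0]+k*l[1]],.062))*1000).round(1))
w=pickle.load(open('wrist7.pkl','rb'))
print('wrist end',(W2P(onz(w,[(267,160),(291,160)],.052))*1000).round(1))
print('rack near/right',(W2P(onz(w,[(292,108),(388,108)],.062))*1000).round(1))
print('proj expected',proj(w,[[*P2W([-.147,.047]),.052],[*P2W([-.147,.023]),.052],[*P2W([-.212,.08]),.01]]), 'seen plate corner ~ (237,217)')
E
```

```text
N 0.074989095 [[-106.4   16.2]
 [-106.5  -36.1]]
R 0.07332677 [[ 60.5 -53.8]
 [-50.9 -53.6]]
L 1.0504282 [[80.5 20.3]
 [13.2 21.7]]
wrist end [[-142.7   46.6]
 [-142.7   25.7]]
rack near/right [[-99.2  25.7]
 [-98.7 -52.3]]
proj expected [[266.59306427 164.91582421]
 [294.06392546 164.96273802]
 [237.21263721 220.63632305]] seen plate corner ~ (237,217)
```

```bash
python3 - <<'E'
from m3 import *
import m2,pickle
q=lambda x,y:(180+x/3.1,110+y/3.1)
for f in('top0','top4','top7'):
    d=pickle.load(open(f+'.pkl','rb'));i=d['img'].astype(np.float32);b=i[...,0]-i[...,2]
    m=(b>45).astype(np.uint8)
    m2.g=np.dstack([b,b,b])
    L=edge(q(158,90),q(190,195),half=3,trim=.02);Rr=edge(q(252,50),q(337,310),half=3)
    print(f)
    for n,l,k in(('L',L,12),('R',Rr,25)): print(n,l[2].round(2),(W2P(onz(d,[l[0]-k*l[1],l[0],l[0]+k*l[1]],.062))*1000).round(1).tolist())
    # vial tops: bright blobs
    g=cv2.cvtColor(d['img'],cv2.COLOR_BGR2GRAY)
    for c in [(227,62),(193,124),(258,150)]:
        u,v=map(int,q(*c)); s=g[v-8:v+9,u-6:u+9].astype(float);w=np.clip(s-170,0,None);yy,xx=np.mgrid[v-8:v+9,u-6:u+9]
        p=((xx*w).sum()/w.sum(),(yy*w).sum()/w.sum());print('vial',(W2P(onz(d,[p],.09))*1000).round(1))
E
python3 -c "
import cv2
w=cv2.imread('pics/wrist7.png');cv2.imwrite('pics/w7z.png',cv2.resize(w[0:220,220:420],None,fx=2.7,fy=2.7,interpolation=3))"
```

```text
top0
L 1.21 [[74.1, 22.2], [47.1, 23.1], [20.3, 24.0]]
R 0.09 [[48.6, -51.1], [-7.3, -51.3], [-62.6, -51.5]]
vial [[ 84.6 -31.6]]
vial [[47.7  4. ]]
vial [[ 14.3 -33. ]]
top4
L 1.21 [[74.1, 22.0], [47.1, 23.1], [20.3, 24.1]]
R 0.08 [[48.6, -51.1], [-7.3, -51.3], [-62.6, -51.4]]
vial [[ 84.6 -31.6]]
vial [[47.   3.9]]
vial [[ 14.1 -33.1]]
top7
L 0.08 [[70.0, 21.7], [43.0, 21.7], [16.1, 21.7]]
R 0.27 [[37.0, -52.7], [-18.8, -52.6], [-74.0, -52.4]]
vial [[ 84.3 -34.1]]
vial [[47.6  1.2]]
vial [[ 15.3 -35.4]]
```

View pics/w7z.png

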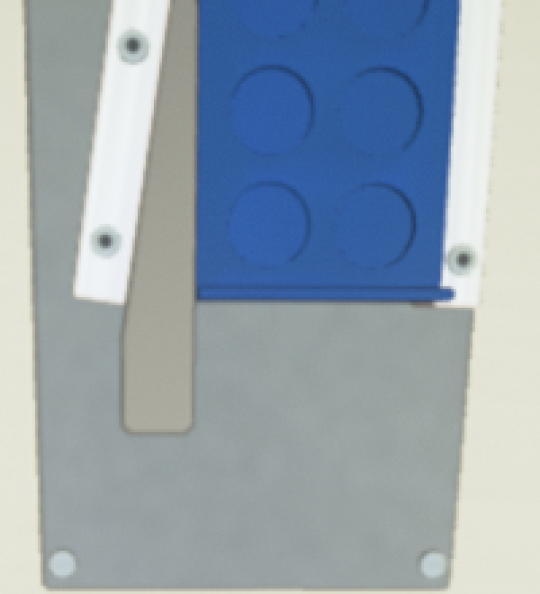

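```bash
python3 -c "
from h import *
print(job_done())"
```

```text
the job is handed in; nothing more can be done
None
```

The long wedge is driven in beside the slanted rail and the rack is locked against the straight rail. I handed the job in at about 12.7 s with the arm clear of everything.

**How it was done:** I gripped the long wedge by its head, stood it on the apron, and slid its nose into the gap. I then let go and pushed its end face with the closed fingers until it stopped. At about 29 N it would not move further.

**Last checks:**
- **Rack:** It moved about 2.4 mm to the right, parallel to the straight rail, judging by its left edge and the three vial tops. This fits the stated 2 to 5 mm clearance. The vials still stand upright.
- **Wedge:** It touches both the rack and the slanted rail. The finger contact puts its end face at plate x of about -146 mm; home is about -147 mm.
- **Short wedge, memory stick and pen:** The arm never touched them. The short wedge and the memory stick looked unmoved in the last pictures. Only part of the pen was in view.

**Disagreements:**
- **End face:** The last wrist picture, read uncorrected, put it at -143 mm. That picture's known plate corner was off by about 3 px the same way, so I trusted the contact reading.
- **Rack's right edge:** In the top view it showed only 0.6 to 1.4 mm of movement, less than the left edge and the vials. I relied on those two instead.

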